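# Index the drilling table four stops with its loose feed lever

### The job

The next hole in the plywood rosette goes four lobes further on. Fit the loose feed lever on the indexing table's upright shaft, turned so that the flats meet and pushed fully home, and let go of it; then take it by its upright handle and work it exactly four full strokes, each counter-clockwise (seen from above) to the far stop and back, so that the rotary table moves on four stops. Leave the lever on the shaft, swung back against its rest stop, and do not disturb the tub, the bin or the brush.

Things in the scene. Friction and masses are not known exactly. Their poses are not given: they have to be found in the camera images.
- lever_arm (a point): the loose metal feed lever, 191 mm long, 0.4 to 0.7 kg, lying on the bench handle up. This point is the middle of its flat arm (26 mm wide, 12 mm thick), half-way up; x runs along the arm to the handle, z up. The bore's axis is at x = -65 mm, the hub's underside at z = -23 mm, the handle's axis at x = +85 mm. It balances about 30 mm nearer the hub; the arm is bare from x = -35 to +65 mm
- lever: the same lever. Origin: centre of its D bore at the hub's underside; x along the arm to the handle, z up. The hub is a round boss, 56 mm in diameter, 46 mm high, bored through with a D-shaped hole: 16.9 mm radius, its flat on the arm's side, 9.6 mm from the axis
- handle: the lever's upright round black handle, 26 mm in diameter, 78 mm high, revolving freely on the end of the arm, 150 mm from the bore's axis. Origin at its centre, half-way up, 68 mm above the hub's underside
- shaft_seat (a point): the machine's upright D-shaped steel shaft end: 16 mm radius, flat 9 mm from the axis, 46 mm high, tapered over its top 6 mm, on a round collar 54 mm in diameter. This point: on the axis at the collar's top, 72 mm above the bench, where the hub's underside rests when fully home. x (turns with the shaft) points to where the flat faces, so to where the lever's arm must point
- indexer: the grey indexing machine, 420 x 150 mm, fixed to the bench. Origin on the shaft's axis at the bench, x towards the round table 180 mm away (188 mm in diameter with the plywood rosette, top 103 mm above the bench at its centre nut), beyond it a drill bush on a post 135 mm high. Under the shaft's collar are a ratchet wheel and pawl arm; two stop posts stand 67 mm high, away from the lever's side
- shaft (a joint): angle of the shaft, rad, counter-clockwise from above positive: 0 at the rest stop, 0.768 at the far stop; the start is 0 to 0.2. With the shaft at 0 its flat faces 112 degrees clockwise of the machine's x. It stays where it is left (no spring). The lever has 0.12 rad of play either way on the shaft, so at each stop it leads by that much. A stroke takes about 3 N at the handle, the way back 1 N
- table_top (a joint): angle of the table with the rosette, rad, counter-clockwise positive, 0 at the start. Only counter-clockwise shaft motion moves it: each full stroke from rest to far stop turns it one stop of 0.5236 rad, in the stroke's last 30 degrees. On the way back the pawl slips over one tooth and drops in at about 0.24 rad of shaft angle; the table stays. It does not turn back
- tub: bystander: open white plastic tub, 166 mm in diameter, 150 mm high, origin at its underside
- bin: bystander: green open bin with plywood offcuts, 170 x 120 x 75 mm, origin at its underside
- brush: bystander: paint brush 190 mm long lying on the bench, origin at its underside
Mind the look-alikes: they are no part of the job. What is shaped like the lever but red or yellow is not meant.

How it is judged (in metres and radians):
On the way, in this order (a step that is already met when the one before it is completed fails the run):
1. the lever is fully home on the shaft and let go, the table not yet moved (z of lever in the frame of shaft_seat below 0.004 m and horizontal distance between lever and shaft_seat below 0.005 m and angle between lever's own z axis and vertical below 0.08 rad and value of joint table_top below 0.15 rad and contact force between the fingers and lever below 0.05 N), for 0.2 s.
2. with the robot's fingers on the handle, the table has moved on one stop (value of joint table_top above 0.45 rad and contact force between the fingers and handle above 0.2 N).
3. with the robot's fingers on the handle, the table has moved on two stops (value of joint table_top above 0.97 rad and contact force between the fingers and handle above 0.2 N).
4. with the robot's fingers on the handle, the table has moved on three stops (value of joint table_top above 1.49 rad and contact force between the fingers and handle above 0.2 N).
5. with the robot's fingers on the handle, the table has moved on four stops (value of joint table_top above 2.01 rad and contact force between the fingers and handle above 0.2 N).
At the end, for the whole second after the job is handed in: The rotary table stands four stops (2.094 rad, within 0.09) on from the start; the lever is still on the shaft, its hub within 4 mm of the collar and upright, at rest and let go, and the shaft is back within 0.15 rad of its rest stop (value of joint table_top between 2.01 and 2.19 rad and value of joint shaft below 0.15 rad and z of lever in the frame of shaft_seat below 0.004 m and horizontal distance between lever and shaft_seat below 0.005 m and angle between lever's own z axis and vertical below 0.08 rad and linear speed of handle below 0.02 m/s); the robot touches nothing.
It fails at once if the tub, the bin or the brush is shifted by more than 30 mm (distance of any of tub, bin, brush from where it was at the start of the episode above 0.03 m).
It fails at once if the table is indexed more than four stops (value of joint table_top above 2.25 rad).
It also fails if it takes over 62 s, if anything falls off the work surface, if the arm or the gripper's body presses on something with over 40 N, if the wrist force passes 120 N, or if a joint passes its speed limit or range.

### The arm

A 6-joint arm with a two-finger parallel gripper is mounted at the origin on the work surface. World frame = base frame: x ahead of the robot, y to its left, z up, the work surface at z = 0. Lengths are in mm, angles in rad, forces in N, time in s.
With the tool pointing down it reaches from about 325 to 900 mm from the base axis. Payload 3.5 kg.
Tool frame: the origin (TCP) lies at the very end of the fingers, on their centre line; the grasp point (between the pads) lies 19 mm behind it; z points along the fingers, y is the line along which they close (so a half turn about z gives the same grasp; the last joint's range is limited). The gripper opens to 85 mm and grips with 20 to 120 N. Pads are 22 mm wide; open, the fingers measure 114 mm over their backs; the gripper's body (76 mm by 85 mm) begins 54 mm behind the grasp point. The pads swing forward as they close: fully open they stand 13 mm farther back than shut.
Start: joints at [-1.281, 0.276, -0.026, 1.268, 0, 1.467], TCP at [239.223, -577.403, 231.313] pointing down, gripper open.
Joint ranges: [-3.12, 3.12], [-0.85, 1.88], [-1.08, 1.24], [-1.95, 2.15], [-1.57, 1.53], [-3.14, 3.14]. Speed limits (rad/s): [2.57, 2.57, 3.14, 3.14, 3.14, 3.14].

### API

Orientations are given as a unit quaternion [w, x, y, z].
In Python, from bench import telemetry, eyes, r gives the robot as it stands. The module is installed in compiled form; this text tells all that it offers.
- The arm moves only by the tool drive_tool, never from a script. Its arguments are lists of equal length, an entry for each row: "grip": the opening, from -1 (shut) to 1 (fully open); "slide": the shift along the tool's x, y, z in m, a list of three; "rotation": the turn, a rotation vector about the tool's x, y, z in degrees, a list of three. In form: {"grip": [grip, ...], "slide": [[dx, dy, dz], ...], "rotation": [[wx, wy, wz], ...]}. A call has 1 to 12 rows; each row is the pose to reach, as a shift and turn from the pose commanded when the call began, along the tool's axes at that moment; what a row does not reach only later rows make up. A row lasts 1/12 s, in which the tool goes at most 41.7 mm and 7.16 degrees, less where a joint would pass 70% of its speed; a pose out of reach is approached as far as the arm can. A call with a gripper value outside its range is refused whole. The fingers move at their own pace and stop on an object; the grip force is fixed at half the most. Time passes only in rows, so rows that repeat a pose let the fingers close. It gives the time, the measured TCP pose, the force, the opening and the grip force at its end, in the units of the state.
- telemetry.sense(): the state, without advancing time (a new reading comes with each control period).
- eyes.read_camera(name): name is "side" or "top" or "wrist"; returns a dict with "frame" (384x512x3 uint8, red, green, blue), "z_map" (384x512 float32, mm along the optical axis (not along the pixel's ray), 0 where there is no reading), "intrinsics" (3x3 intrinsics, pixels), "R" (3x3) and "t" (3): a world point X has camera coordinates R X + t. Camera axes: x right, y down, z forward; pixel columns grow to the right and rows downward; lengths in mm; the calibration is good to about 2 mm. A picture is of the moment at which its call begins.
- r.close_job(): hands the job in; it is judged then, once.
The state is a dict: "t": time; "qpos": joint angles; "joint_vel": joint speeds; "effort": joint torques, N m; "position": TCP position; "orientation": TCP orientation; "ft_force": force on the tool from outside, world axes, zero at the start; "ft_torque": the same for the moment, N m; "gripper_width": finger opening in mm; "gripper_force": force on a finger pad.
Only numpy, scipy, OpenCV 4.12 (cv2) and the standard library are available. Lean on these libraries where they do the work, as an engineer would, in place of code of your own. Each camera call takes 0.05 s, during which the arm holds its last target. There are 200 camera calls.

## Working session

There is one attempt and no reset: what is moved stays moved. The work goes in short steps, Python scripts to look and compute and a tool call to move; the robot and the scene stay as the last step left them, time stands still between calls to the robot, and variables do not carry over. Pictures are saved under pics/ and viewed, at most 10 in all, crops included, and the job is handed in when it is done.

Besides the shell and the picture viewer there is one more tool, called after "Emit:" as name(argument=value, ...) on one line, values as JSON. drive_tool: Moves the arm, as the interface text tells. Its arguments: {"type":"object","properties":{"grip":{"type":"array"},"slide":{"type":"array"},"rotation":{"type":"array"}},"required":["grip","slide","rotation"]}

```bash
mkdir -p pics
cat > h.py <<'E'
import numpy as np, cv2
from bench import telemetry, eyes, r
def snap(n): return eyes.read_camera(n)
def pts(c):
    z=c["z_map"].astype(float);K=c["intrinsics"];v,u=np.indices(z.shape)
    P=np.stack([(u-K[0,2])/K[0,0]*z,(v-K[1,2])/K[1,1]*z,z],-1)
    W=(P-c["t"])@c["R"]; W[z<=0]=np.nan; return W
def ray(c,uv,h):
    K=c["intrinsics"];d=c["R"].T@np.array([(uv[0]-K[0,2])/K[0,0],(uv[1]-K[1,2])/K[1,1],1.]);o=-c["R"].T@c["t"]
    return o+d*(h-o[2])/d[2]
def save(c,n): cv2.imwrite("pics/"+n,cv2.cvtColor(c["frame"],cv2.COLOR_RGB2BGR))
E
python3 - <<'E'
from h import *
ims=[]
for n in("top","side"):
    c=snap(n);np.save(n+".npy",c,allow_pickle=True);ims.append(c["frame"])
    print(n,c["intrinsics"].tolist(),(-c["R"].T@c["t"]).round(),c["R"].round(2).tolist())
cv2.imwrite("pics/top.png",cv2.cvtColor(cv2.resize(ims[0],(800,600)),cv2.COLOR_RGB2BGR))
cv2.imwrite("pics/side.png",cv2.cvtColor(ims[1],cv2.COLOR_RGB2BGR))
print(telemetry.sense())
E
```

```text
top [[403.8536020359879, 0.0, 257.23034322147], [0.0, 403.8536020359879, 187.1411348308591], [0.0, 0.0, 1.0]] [ 393.   36. 1249.] [[0.01, -1.0, 0.02], [-1.0, -0.01, -0.08], [0.08, -0.02, -1.0]]
side [[413.4944269014749, 0.0, 250.3952876943612], [0.0, 413.4944269014749, 191.01222593334214], [0.0, 0.0, 1.0]] [  417. -1039.  1192.] [[1.0, -0.05, 0.01], [-0.03, -0.72, -0.69], [0.04, 0.69, -0.72]]
{'t': 0.1, 'qpos': array([-1.28141416e+00,  2.77105834e-01, -2.77708588e-02,  1.26800191e+00,
        4.48815779e-06,  1.46740355e+00]), 'joint_vel': array([ 1.03325821e-03, -1.85869914e-03,  2.58136669e-03, -6.97913810e-04,
        3.44770288e-08,  4.22772702e-04]), 'effort': array([-2.01885641e-04, -4.46708429e+01,  2.96128714e+01,  8.49167729e-03,
       -1.12142238e-04,  1.31440650e-06]), 'position': array([ 239.01068344, -576.71475323,  230.22838116]), 'orientation': array([-1.03684781e-03,  9.80777349e-01,  1.95127413e-01, -9.44464467e-05]), 'ft_force': array([-0.28723864,  0.01163212, -0.1611536 ]), 'ft_torque': array([-0.02745172, -0.00439554,  0.02255249]), 'gripper_force': 0.0, 'gripper_width': 85.21440016023952}
```

View pics/top.png

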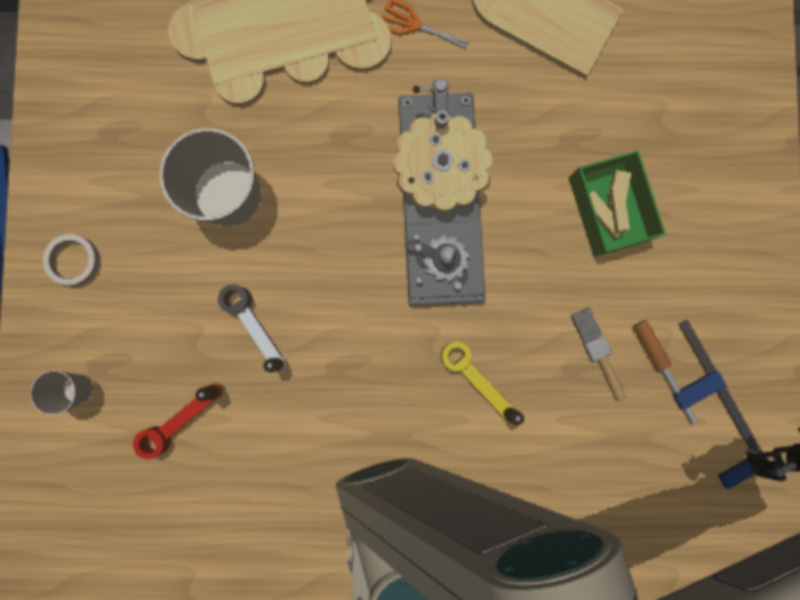

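View pics/side.png

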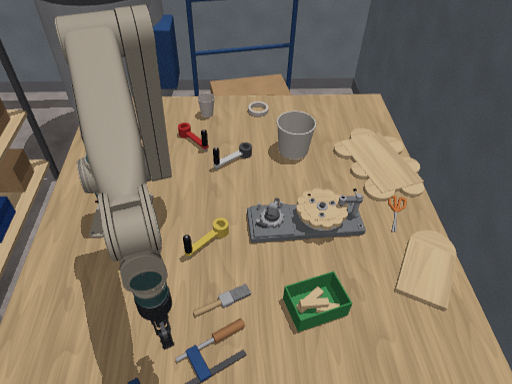

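The top view shows three lever shapes: bare metal at (250,330), red at (180,420) and yellow at (485,385), all in the 800x600 picture. The metal one is the match. The machine's shaft is at about (447,257), the tub at (208,175), the bin at (617,205) and the brush at (598,350). Next I measure and check a close crop.

Run:
```python
from h import *
c=np.load("top.npy",allow_pickle=True).item();W=pts(c)
f=c["frame"]; s=512/800
a=cv2.resize(f[175:245,130:200],(500,500),interpolation=cv2.INTER_CUBIC);b=cv2.resize(f[140:200,250:320],(300*7//6,300),interpolation=cv2.INTER_CUBIC)
o=np.zeros((500,850,3),np.uint8);o[:,:500]=a;o[:300,500:850]=b
cv2.imwrite("pics/crop.png",cv2.cvtColor(o,cv2.COLOR_RGB2BGR)[:,:800])
hsv=cv2.cvtColor(f,cv2.COLOR_RGB2HSV)
# lever by height in its window
w=W[175:245,130:200].reshape(-1,3)
for lo,hi in((15,36),(38,60),(60,125)):
    m=(w[:,2]>lo)&(w[:,2]<hi);q=w[m];print("lever",lo,hi,m.sum(),q.mean(0).round(1),q.min(0).round(),q.max(0).round())
w=W[140:200,255:320].reshape(-1,3)
for lo,hi in((30,45),(45,62),(62,80),(80,100),(105,130)):
    m=(w[:,2]>lo)&(w[:,2]<hi);q=w[m]
    if len(q):print("mach",lo,hi,m.sum(),q.mean(0).round(1),q.min(0).round(),q.max(0).round())
w=W[55:200,250:320].reshape(-1,3)
m=(w[:,2]>15)&(w[:,2]<30);print("base",m.sum(),cv2.minAreaRect(w[m][:,:2].astype(np.float32)))
w=W[70:140,250:320].reshape(-1,3);m=(w[:,2]>80)&(w[:,2]<100);q=w[m][:,:2].astype(np.float32);print("table",m.sum(),cv2.minEnclosingCircle(q),q.mean(0))
for n,(u,v) in dict(tub=(208,175),bin=(617,205),brush=(598,350),yel=(485,385)).items(): print(n,W[int(v*s),int(u*s)].round())
```

```text
lever 15 36 393 [412.8 292.5  29.1] [338. 237.  15.] [494. 355.  36.]
lever 38 60 215 [467.3 331.8  46.8] [340. 239.  38.] [501. 363.  59.]
lever 60 125 90 [351.  248.8  99.6] [338. 238.  60.] [364. 262. 112.]
mach 30 45 1654 [551.9 -70.6  38.5] [ 469. -146.   30.] [636.  10.  45.]
mach 45 62 402 [547.  -69.6  54.3] [ 490. -141.   45.] [615.   4.  62.]
mach 62 80 320 [558.8 -43.8  69.8] [498. -94.  62.] [597.  10.  79.]
mach 80 100 11 [544.7 -59.6  89.6] [539. -70.  83.] [556. -53.  98.]
mach 105 130 85 [554.3 -66.  116.5] [539. -80. 107.] [570. -54. 122.]
base 678 ((679.2905883789062, -61.803123474121094), (420.223876953125, 150.58331298828125), 3.242295265197754)
table 2797 ((733.793701171875, -58.193443298339844), 93.87191772460938) [730.23694  -58.206436]
tub [724. 404.   3.]
bin [ 665. -402.   41.]
brush [ 382. -366.   23.]
yel [ 315. -145.   33.]
```

View pics/crop.png

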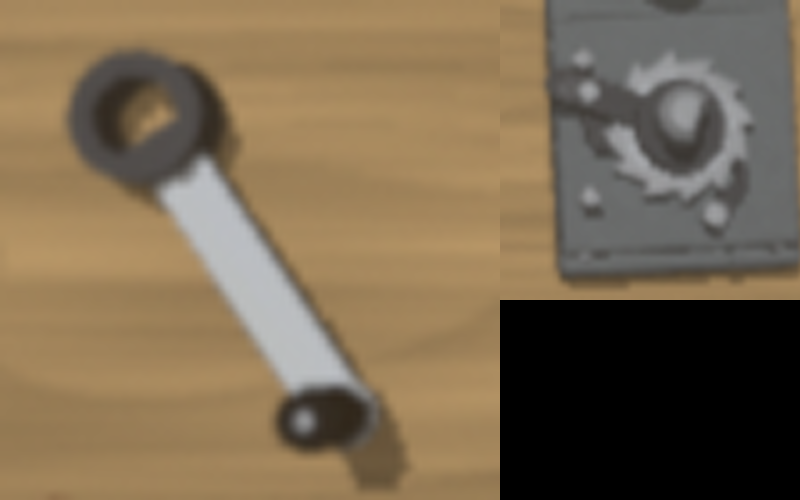

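The crop confirms the bare-metal lever, hub upper left with its D bore and black handle lower right. It measures about 47 mm at the hub and about 29 mm at the arm, as described. The shaft is at about (554,-68), and the machine is yawed about +3°. I move towards the shaft, turning on the way, and look with the wrist camera.

Emit:
drive_tool(grip=[1,1,1,1,1,1,1,1,1,1,1,1], slide=[[0.36,-0.37,-0.07],[0.36,-0.37,-0.07],[0.36,-0.37,-0.07],[0.36,-0.37,-0.07],[0.36,-0.37,-0.07],[0.36,-0.37,-0.07],[0.36,-0.37,-0.07],[0.36,-0.37,-0.07],[0.36,-0.37,-0.07],[0.36,-0.37,-0.07],[0.36,-0.37,-0.07],[0.36,-0.37,-0.07]], rotation=[[0,0,-80],[0,0,-80],[0,0,-80],[0,0,-80],[0,0,-80],[0,0,-80],[0,0,-80],[0,0,-80],[0,0,-80],[0,0,-80],[0,0,-80],[0,0,-80]])

```text
t: 1.1
position: [422.4, -115.0, 298.5]
orientation: [-0.0, 0.624, 0.781, -0.0]
ft_force: [0.9, -0.3, -0.3]
gripper_width: 85.5
gripper_force: 0.0
```

Run:
```python
from h import *
from scipy.spatial.transform import Rotation as R
s=telemetry.sense();p=s["position"];q=s["orientation"];T=R.from_quat(q[[1,2,3,0]]).as_matrix()
print(s["t"],p.round(1),T.round(3).tolist(),s["qpos"].round(2))
c=snap("wrist");np.save("w1.npy",c,allow_pickle=True);save(c,"w1.png")
o=-c["R"].T@c["t"];print("cam",o.round(),"in tool",(T.T@(o-p)).round(),(c["R"]@T).round(2).tolist(),c["intrinsics"][0])
```

```text
1.1 [ 422.4 -115.   298.5] [[-0.221, 0.975, -0.0], [0.975, 0.221, 0.0], [0.0, -0.0, -1.0]] [-0.41 -0.09 -0.29  1.37  0.    0.93]
cam [404. -34. 442.] in tool [  83.   -0. -143.] [[-0.0, 1.0, -0.0], [-0.95, -0.0, -0.33], [-0.33, 0.0, 0.95]] [331.77947667   0.         251.80593623]
```

View pics/w1.png

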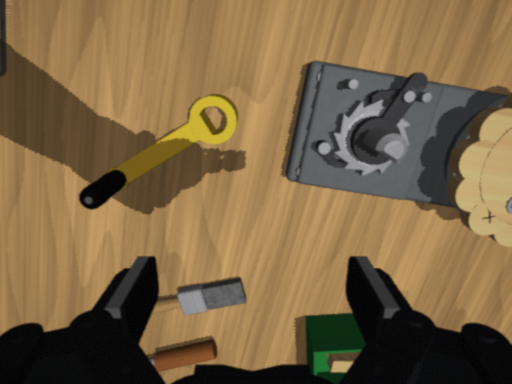

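The wrist view shows the yellow look-alike at (165,150), and the machine with the shaft top at about (395,147) and the collar around (375,140). The drill table is to the right and the brush is below.

Run:
```python
from h import *
c=np.load("w1.npy",allow_pickle=True).item();W=pts(c)
w=W[60:230,300:450].reshape(-1,3)
near=np.hypot(w[:,0]-554,w[:,1]+68)<40
for lo,hi in((66,75),(75,110),(112,117),(115,122)):
    q=w[near&(w[:,2]>lo)&(w[:,2]<hi)]
    print(lo,hi,len(q),q.mean(0).round(1),cv2.minEnclosingCircle(q[:,:2].astype(np.float32)))
q=w[near&(w[:,2]>113)]
np.savetxt("q.txt",q[:,:2]-[554,-68],fmt="%.0f")
g=np.zeros((24,24),int)
for x,y in q[:,:2]-[554,-68]:
    i,j=int((20-x)/1.7),int((20-y)/1.7)
    if 0<=i<24 and 0<=j<24:g[i,j]+=1
print("rows x 20..-20 down, cols y 20..-20");print("\n".join("".join(".#"[v>0] for v in r_) for r_ in g))
z=cv2.resize(c["frame"][100:200,320:440],(720,600),interpolation=cv2.INTER_CUBIC);cv2.imwrite("pics/w1c.png",cv2.cvtColor(z,cv2.COLOR_RGB2BGR))
```

```text
66 75 1270 [551.1 -65.3  71.6] ((555.6356201171875, -62.67902755737305), 34.45634460449219)
75 110 301 [543.9 -64.3  92.7] ((551.88134765625, -68.36280822753906), 19.90770149230957)
112 117 285 [552.8 -66.7 114.7] ((555.2365112304688, -70.7262191772461), 16.255929946899414)
115 122 494 [554.8 -68.2 117.9] ((555.2373657226562, -70.02539825439453), 14.355938911437988)
rows x 20..-20 down, cols y 20..-20Traceback (most recent call last):
  File "<stdin>", line 14, in <module>
  File "<stdin>", line 14, in <genexpr>
  File "<stdin>", line 14, in <genexpr>
TypeError: string indices must be integers, not 'numpy.bool'
```

Run:
```python
from h import *
for n,sl in(("w1",np.s_[60:230,300:450]),("top",np.s_[130:200,255:320])):
    c=np.load(n+".npy",allow_pickle=True).item();W=pts(c)[sl]
    z=W[...,2];m=((z>115.5)&(z<123)&(np.hypot(W[...,0]-555,W[...,1]+70)<22)).astype(np.uint8)
    ct=max(cv2.findContours(m,cv2.RETR_EXTERNAL,cv2.CHAIN_APPROX_NONE)[0],key=len)[:,0]
    P=np.array([W[v,u,:2] for u,v in ct]);A=np.array([555,-70.])
    print(n,len(ct))
    for d in range(-150,-60,5):
        a=np.radians(d);nn=np.array([np.cos(a),np.sin(a)]);h=(P-A)@nn;print(d,h.max().round(1),(h>h.max()-1.2).sum(),end=" | ")
    # all-direction support
    print();print([(d,((P-A)@[np.cos(np.radians(d)),np.sin(np.radians(d))]).max().round(1)) for d in range(-180,180,30)])
c=np.load("w1.npy",allow_pickle=True).item()
z=cv2.resize(c["frame"][100:190,320:440],(800,600),interpolation=cv2.INTER_CUBIC);cv2.imwrite("pics/w1c.png",cv2.cvtColor(z,cv2.COLOR_RGB2BGR))
```

```text
w1 93
-150 12.4 7 | -145 12.2 4 | -140 11.9 4 | -135 11.6 4 | -130 11.1 3 | -125 10.6 3 | -120 9.9 3 | -115 9.2 4 | -110 8.5 10 | -105 8.6 9 | -100 9.5 5 | -95 10.3 4 | -90 11.0 2 | -85 11.6 2 | -80 12.2 2 | -75 12.7 2 | -70 13.1 2 | -65 13.4 3 | 
[(-180, np.float64(13.4)), (-150, np.float64(12.4)), (-120, np.float64(9.9)), (-90, np.float64(11.0)), (-60, np.float64(13.7)), (-30, np.float64(13.2)), (0, np.float64(13.6)), (30, np.float64(13.2)), (60, np.float64(13.3)), (90, np.float64(13.1)), (120, np.float64(13.5)), (150, np.float64(13.4))]
top 27
-150 10.9 2 | -145 10.1 2 | -140 9.2 3 | -135 8.3 3 | -130 7.9 3 | -125 7.5 2 | -120 7.1 2 | -115 6.6 2 | -110 6.5 2 | -105 7.3 1 | -100 8.0 1 | -95 8.6 1 | -90 9.2 1 | -85 9.7 1 | -80 10.2 1 | -75 10.5 1 | -70 10.8 1 | -65 11.0 1 | 
[(-180, np.float64(13.8)), (-150, np.float64(10.9)), (-120, np.float64(7.1)), (-90, np.float64(9.2)), (-60, np.float64(11.2)), (-30, np.float64(12.3)), (0, np.float64(12.1)), (30, np.float64(15.6)), (60, np.float64(15.1)), (90, np.float64(16.2)), (120, np.float64(15.3)), (150, np.float64(13.2))]
```

View pics/w1c.png

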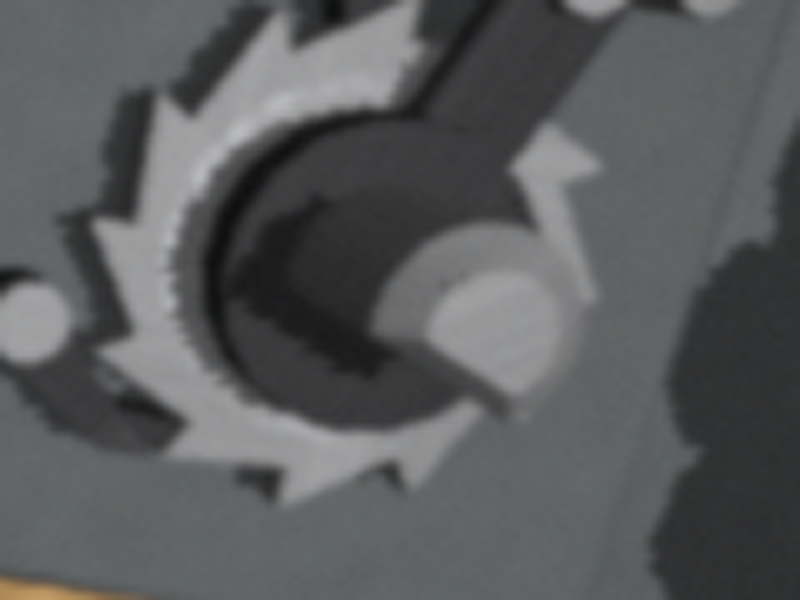

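The crop shows the shaft's D top at about (495,335), with its flat facing the lower left of the crop. The fit gives the axis at (555,-70) and the flat facing -107.5°. Now I go to the lever.

Emit:
drive_tool(grip=[1,1,1,1,1,1,1,1,1,1,1,1], slide=[[0.413,0.111,0.118],[0.413,0.111,0.118],[0.413,0.111,0.118],[0.413,0.111,0.118],[0.413,0.111,0.118],[0.413,0.111,0.118],[0.413,0.111,0.118],[0.413,0.111,0.118],[0.413,0.111,0.118],[0.413,0.111,0.118],[0.413,0.111,0.118],[0.413,0.111,0.118]], rotation=[[0,0,-85],[0,0,-85],[0,0,-85],[0,0,-85],[0,0,-85],[0,0,-85],[0,0,-85],[0,0,-85],[0,0,-85],[0,0,-85],[0,0,-85],[0,0,-85]])

```text
t: 2.15
position: [440.4, 314.1, 178.1]
orientation: [-0.001, -0.071, 0.997, 0.0]
ft_force: [0.3, -0.6, -0.2]
gripper_width: 85.1
gripper_force: 0.0
```

Emit:
drive_tool(grip=[1,1,1,1,1,1], slide=[[0,0,0],[0,0,0],[0,0,0],[0,0,0],[0,0,0],[0,0,0]], rotation=[[0,0,-28],[0,0,-28],[0,0,-28],[0,0,-28],[0,0,-28],[0,0,-28]])

```text
t: 2.65
position: [441.2, 309.9, 180.1]
orientation: [-0.0, -0.303, 0.953, -0.0]
ft_force: [-0.6, 0.6, 0.1]
gripper_width: 85.4
gripper_force: 0.0
```

```bash
cat >> h.py <<'E'
from scipy.spatial.transform import Rotation as Rn
def tool():
    s=telemetry.sense();q=s["orientation"];return s,s["position"],Rn.from_quat(q[[1,2,3,0]]).as_matrix()
def circ(q):
    A=np.c_[2*q,np.ones(len(q))];s=np.linalg.lstsq(A,(q**2).sum(1),rcond=None)[0];return s[:2],np.sqrt(s[2]+s[:2]@s[:2])
E
python3 - <<'E'
from h import *
s,p,T=tool();print(s["t"],p.round(1),np.degrees(np.arctan2(T[1,0],T[0,0])).round(2),T[2].round(3),s["qpos"].round(2))
c=snap("wrist");np.save("w2.npy",c,allow_pickle=True);save(c,"w2.png")
W=pts(c).reshape(-1,3);near=np.hypot(W[:,0]-412,W[:,1]-292)<125
q=W[near&(abs(W[:,2]-46)<4)&(np.hypot(W[:,0]-470,W[:,1]-334)<40)][:,:2]
print("hub",len(q),cv2.minEnclosingCircle(q.astype(np.float32)),q.mean(0))
a=W[near&(abs(W[:,2]-29)<4)];print("arm",len(a),a.mean(0).round(1),cv2.minAreaRect(a[:,:2].astype(np.float32)))
h=W[near&(W[:,2]>100)&(W[:,2]<112)];print("handle",len(h),h.mean(0).round(1),cv2.minEnclosingCircle(h[:,:2].astype(np.float32)))
E
```

```text
2.65 [441.2 309.9 180.1] -144.67 [ 0.001  0.    -1.   ] [ 0.49  0.16 -0.28  1.13  0.   -0.12]
hub 1993 ((475.4385681152344, 335.3072509765625), 28.15201187133789) [473.81112616 334.28245521]
arm 4146 [405.5 290.7  29.5] ((399.8553161621094, 339.2455749511719), (163.49009704589844, 136.77732849121094), 29.03673553466797)
handle 1522 [350.5 254.5 106.7] ((334.1112060546875, 302.6144714355469), 67.50809478759766)
```

View pics/w2.png

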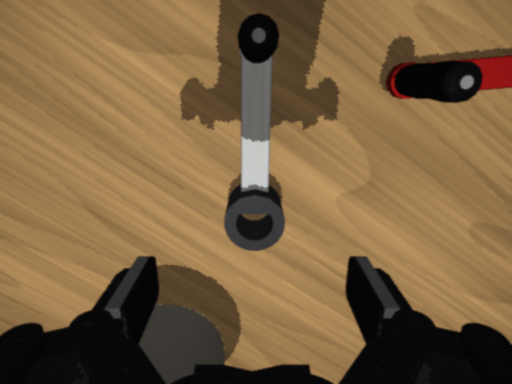

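The wrist view shows the lever almost in line with the tool: hub at (254,218), arm along column 256, handle at (258,37). The red one is off to the right.

Run:
```python
from h import *
c=np.load("w2.npy",allow_pickle=True).item();W=pts(c);s,p,T=tool()
H=np.array([475.4,335.3]);w=W[60:215,225:290].reshape(-1,3)
a=w[abs(w[:,2]-29)<4][:,:2]
L=cv2.fitLine(a.astype(np.float32),cv2.DIST_L2,0,.01,.01).ravel();print(L,np.degrees(np.arctan2(L[1],L[0])))
h=ray(c,(258,36),107)[:2];print("handle",h,np.hypot(*(h-H)),np.degrees(np.arctan2(*(h-H)[::-1])))
w=W[10:70,230:285].reshape(-1,3);h=w[(w[:,2]>103)&(w[:,2]<111)];print(len(h),cv2.minEnclosingCircle(h[:,:2].astype(np.float32)))
n=-L[:2]*np.sign(L[0]);g=H+45*n
print("line off at hub",np.cross(n,H-L[2:]))
print("grasp",g,"tool delta",T.T@(np.r_[g,5]-p),"yaw err deg",np.degrees(np.arctan2(n[1],n[0]))-np.degrees(np.arctan2(T[1,0],T[0,0])))
```

```text
[  0.82462573   0.5656787  405.81094    287.3749    ] 34.449432
handle [352.05640329 250.47980907] 149.6933787383679 -145.48470582511743
1434 ((351.7729187011719, 250.33155822753906), 12.42509651184082)
line off at hub -0.15521558210241437
grasp [438.29184189 309.84445839] tool delta [  2.34259565   1.57628357 175.19106987] yaw err deg -0.8934484513069378<stdin>:9: DeprecationWarning: Arrays of 2-dimensional vectors are deprecated. Use arrays of 3-dimensional vectors instead. (deprecated in NumPy 2.0)
```

Emit:
drive_tool(grip=[0.5,0.5,0.5,0.5,0.5,0.5,0.5,0.5,-1,-1,-1,-1], slide=[[0.002,0.0015,0.035],[0.002,0.0015,0.07],[0.002,0.0015,0.105],[0.002,0.0015,0.14],[0.002,0.0015,0.16],[0.002,0.0015,0.174],[0.002,0.0015,0.174],[0.002,0.0015,0.174],[0.002,0.0015,0.174],[0.002,0.0015,0.174],[0.002,0.0015,0.174],[0.002,0.0015,0.174]], rotation=[[0,0,0.9],[0,0,0.9],[0,0,0.9],[0,0,0.9],[0,0,0.9],[0,0,0.9],[0,0,0.9],[0,0,0.9],[0,0,0.9],[0,0,0.9],[0,0,0.9],[0,0,0.9]])

```text
t: 3.7
position: [440.0, 311.6, 8.4]
orientation: [0.001, -0.297, 0.955, 0.001]
ft_force: [-1.2, 1.6, 6.1]
gripper_width: 25.0
gripper_force: 60.0
```

Emit:
drive_tool(grip=[-1,-1,-1,-1,-1,-1], slide=[[0,0,0],[0,0,0],[0,0,0],[0,0,0],[0,0,0],[0,0,0]], rotation=[[0,0,0],[0,0,0],[0,0,0],[0,0,0],[0,0,0],[0,0,0]])

```text
t: 4.2
position: [440.1, 311.6, 8.4]
orientation: [0.002, -0.298, 0.955, 0.001]
ft_force: [-1.7, 0.8, 6.0]
gripper_width: 24.8
gripper_force: 60.0
```

Emit:
drive_tool(grip=[-1,-1,-1,-1,-1,-1,-1,-1,-1,-1,-1,-1], slide=[[0,0,-0.02],[0,0,-0.06],[0,0,-0.1],[0,0,-0.14],[0,0,-0.18],[0.005,-0.014,-0.2],[0.016,-0.042,-0.2],[0.028,-0.07,-0.2],[0.04,-0.1,-0.2],[0.052,-0.135,-0.2],[0.065,-0.17,-0.2],[0.078,-0.203,-0.2]], rotation=[[0,0,0],[0,0,0],[0,0,0],[0,0,0],[0,0,0],[0,0,0],[0,0,-3],[0,0,-6],[0,0,-9],[0,0,-12],[0,0,-15],[0,0,-18]])

```text
t: 5.2
position: [488.6, 96.8, 205.2]
orientation: [-0.001, -0.444, 0.896, 0.0]
ft_force: [0.6, 0.4, -6.9]
gripper_width: 24.6
gripper_force: 61.1
```

Run:
```python
from h import *
s,p,T=tool();y=np.degrees(np.arctan2(T[1,0],T[0,0]));print(p.round(1),y.round(2),s["qpos"].round(2),s["ft_force"].round(1))
a=np.radians(-107.5);g=np.array([555,-70])+43*np.array([np.cos(a),np.sin(a)])
print(T.T@(np.r_[g,208]-p),-(-107.5-y))
c=snap("wrist");save(c,"w3.png");W=pts(c);V=(W-p)@T;v=V.reshape(-1,3)
# lever in tool frame: hub top near tool x -45
m=(np.hypot(v[:,0]+43,v[:,1])<45)&(v[:,2]<-20)&(v[:,2]>-60)
for lo in range(-60,-10,5):print(lo,((v[:,2]>lo)&(v[:,2]<lo+5)&(np.hypot(v[:,0]+43,v[:,1])<45)).sum(),end=" ")
```

```text
[488.6  96.8 205.2] -127.24 [ 0.07  0.07 -0.33  1.17 -0.   -0.85] [ 0.6  0.4 -6.9]
[ 133.12663495 -168.3071267    -2.70896747] -19.74284066816628
-60 10 -55 22 -50 79 -45 46 -40 2360 -35 699 -30 595 -25 2242 -20 47 -15 0
```

View pics/w3.png

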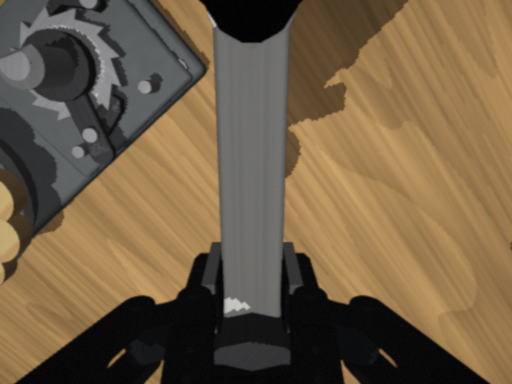

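The lever is held squarely by its arm. The arm runs down column 252, the hub front is at about row 320-360, and the shaft is at the left (15,65). Next I measure the lever in the tool frame.

Run:
```python
from h import *
s,p,T=tool();c=snap("wrist");W=pts(c);V=(W-p)@T;V=V[:,210:300]
arm=V[100:230].reshape(-1,3);arm=arm[abs(arm[:,1])<9];
A=np.c_[arm[:,:2],np.ones(len(arm))];k=np.linalg.lstsq(A,arm[:,2],rcond=None)[0];print("arm plane slopes",k.round(4),"z at x=0",k[2])
# edges per row: arm centre line
ys=[]
for r_ in range(60,230,5):
    q=V[r_];m=abs(q[:,2]-(k[2]+k[0]*q[:,0]))<3
    if m.sum()>10:ys.append((q[m,0].mean(),(q[m,1].min()+q[m,1].max())/2,np.ptp(q[m,1])))
ys=np.array(ys);print("centreline",np.polyfit(ys[:,0],ys[:,1],1),ys[:,2].mean())
h=V[300:384].reshape(-1,3);
for lo,hi in((-45,-36),(-36,-27)):
    q=h[(h[:,2]>lo)&(h[:,2]<hi)&(abs(h[:,1])<28)];print(lo,len(q),q.mean(0).round(1),q.min(0).round(1),q.max(0).round(1))
q=h[(h[:,2]>-37)&(h[:,2]<-27)&(abs(h[:,1])<25)&(h[:,0]<-5)]
print("hub x from wall",np.median(q[:,0]-np.sqrt(28**2-q[:,1]**2)),np.std(q[:,0]-np.sqrt(28**2-q[:,1]**2)))
for n in("top","side"):
    c=snap(n);W=pts(c);V=(W-p)@T;v=V.reshape(-1,3)
    m=(np.hypot(v[:,0]+43,v[:,1])<40)&(abs(v[:,2]+38)<5);print(n,m.sum(),v[m].mean(0).round(1))
    np.save(n+"3.npy",c,allow_pickle=True)
    hd=v[(np.hypot(v[:,0]-107,v[:,1])<25)&(v[:,2]<-90)&(v[:,2]>-105)];print("handle top",len(hd),hd.mean(0).round(1),hd.min(0).round(1),hd.max(0).round(1))
```

```text
arm plane slopes [-8.50000e-03  3.10000e-03 -2.12202e+01] z at x=0 -21.220167261536385
centreline [-0.00215885 -0.59470251] 25.511447897206615
-45 2440 [-17.4  -0.6 -38.2] [-30.7 -16.1 -44.9] [  8.5  14.7 -36. ]
-36 1242 [-15.6  -0.6 -31.7] [-21.1 -16.8 -36. ] [  1.9  15.4 -27. ]
hub x from wall -43.166075354097885 2.519122964035538
top 0 [nan nan nan]
handle top 89 [104.4   4.2 -98.6] [  92.9   -7.4 -102.9] [116.8  16.4 -91.6]
side 5 [-15.6   4.4 -38.8]
handle top 35 [108.6  -0.7 -93.8] [ 95.7 -13.  -97.3] [119.3  11.3 -90.3]<stdin>:18: RuntimeWarning: Mean of empty slice.
  ret = um.true_divide(
```

Emit:
drive_tool(grip=[-1,-1,-1,-1,-1,-1,-1,-1,-1,-1], slide=[[0.02,-0.012,0],[0.05,-0.029,0],[0.08,-0.047,0],[0.11,-0.064,0],[0.14,-0.081,0],[0.16,-0.093,0],[0.16,-0.093,0],[0.16,-0.093,0],[0.16,-0.093,0],[0.16,-0.093,0]], rotation=[[0,0,-4],[0,0,-8],[0,0,-12],[0,0,-16],[0,0,-19.7],[0,0,-19.7],[0,0,-19.7],[0,0,-19.7],[0,0,-19.7],[0,0,-19.7]])

```text
t: 6.23
position: [466.4, -83.2, 206.1]
orientation: [-0.0, -0.591, 0.807, 0.001]
ft_force: [0.4, -0.4, -5.8]
gripper_width: 24.7
gripper_force: 61.4
```

Run:
```python
from h import *
s,p,T=tool();print(p.round(1),np.degrees(np.arctan2(T[1,0],T[0,0])).round(2),s["ft_force"].round(1))
c=snap("wrist");save(c,"w4.png");np.save("w4.npy",c,allow_pickle=True);W=pts(c);z=W[...,2]
m=((z>115.5)&(z<123)&(np.hypot(W[...,0]-555,W[...,1]+70)<22)).astype(np.uint8)
ct=max(cv2.findContours(m,cv2.RETR_EXTERNAL,cv2.CHAIN_APPROX_NONE)[0],key=len)[:,0];print(len(ct),ct.mean(0),z[m>0].mean())
P=np.array([W[v,u,:2] for u,v in ct]);A=np.array([555.,-70.])
sup=lambda A,d:((P-A)@[np.cos(np.radians(d)),np.sin(np.radians(d))]).max()
for it in range(3):
    D=np.arange(-60,145,5);h=np.array([sup(A,d) for d in D]);B=np.c_[np.cos(np.radians(D)),np.sin(np.radians(D)),np.ones(len(D))]
    k=np.linalg.lstsq(B,h,rcond=None)[0];A=A+k[:2]
print("axis",A,"r",k[2],"in tool",T.T[:2]@(np.r_[A,118]-p))
print([(d,round(sup(A,d),1)) for d in range(-130,-80,3)])
F=P[((P-A)@[np.cos(np.radians(-107)),np.sin(np.radians(-107))])>sup(A,-107)-2.]
L=cv2.fitLine(F.astype(np.float32),cv2.DIST_HUBER,0,.01,.01).ravel();print("flat dir",len(F),np.degrees(np.arctan2(L[1],L[0])))
V=((W-p)@T)[:,210:300];ys=[]
for r_ in range(60,230,5):
    q=V[r_];mm=abs(q[:,2]+21.2)<3
    if mm.sum()>10:ys.append((q[mm,0].mean(),(q[mm,1].min()+q[mm,1].max())/2))
print("centreline",np.polyfit(*np.array(ys).T,1))
h=V[300:384].reshape(-1,3);q=h[(h[:,2]>-36)&(h[:,2]<-28)&(abs(h[:,1])<12)&(h[:,0]<-5)]
x=q[:,0]-np.sqrt(28**2-q[:,1]**2);print("hub x",np.median(x),np.percentile(x,[25,75]))
```

```text
[466.4 -83.2 206.1] -107.58 [ 0.4 -0.4 -5.8]
98 [148.73469388 243.28571429] 117.93988986475327
axis [555.98703438 -70.77882076] r 13.195417341431202 in tool [-38.90805698 -81.7402092 ]
[(-130, np.float64(11.1)), (-127, np.float64(10.7)), (-124, np.float64(10.3)), (-121, np.float64(9.8)), (-118, np.float64(9.3)), (-115, np.float64(8.8)), (-112, np.float64(8.4)), (-109, np.float64(8.1)), (-106, np.float64(8.4)), (-103, np.float64(8.7)), (-100, np.float64(9.1)), (-97, np.float64(9.4)), (-94, np.float64(9.7)), (-91, np.float64(10.0)), (-88, np.float64(10.3)), (-85, np.float64(10.6)), (-82, np.float64(11.0))]
flat dir 37 -17.043825
centreline [-0.00142893 -0.37378201]
hub x -43.13287180649564 [-43.46339528 -42.81672852]
```

View pics/w4.png

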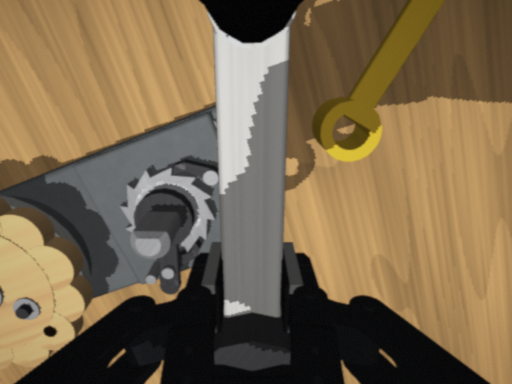

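The shaft is visible at (149,243), about 82 mm to the tool's -y side. The lever is held straight, with its hub at tool x = -43. I move over the shaft and down to just above it.

Emit:
drive_tool(grip=[-1,-1,-1,-1,-1,-1,-1,-1,-1,-1,-1,-1], slide=[[0.004,-0.02,0],[0.004,-0.05,0],[0.004,-0.075,0],[0.004,-0.0813,0],[0.004,-0.0813,0.02],[0.004,-0.0813,0.04],[0.004,-0.0813,0.06],[0.004,-0.0813,0.07],[0.004,-0.0813,0.075],[0.004,-0.0813,0.075],[0.004,-0.0813,0.075],[0.004,-0.0813,0.075]], rotation=[[0,0,0],[0,0,0],[0,0,0],[0,0,0],[0,0,0],[0,0,0],[0,0,0],[0,0,0],[0,0,0],[0,0,0],[0,0,0],[0,0,0]])

```text
t: 7.28
position: [544.2, -113.5, 133.0]
orientation: [0.001, -0.59, 0.807, -0.001]
ft_force: [-0.5, -0.8, -6.4]
gripper_width: 24.6
gripper_force: 61.4
```

Run:
```python
from h import *
s,p,T=tool();y=np.degrees(np.arctan2(T[1,0],T[0,0]));print(p.round(1),y.round(2),s["ft_force"].round(1))
print("hub est",(p+T@[-42.9,-.4,7.8]).round(1))
```

```text
[ 544.2 -113.5  133. ] -107.68 [-0.5 -0.8 -6.4]
hub est [557.7 -72.7 125.2]
```

Emit:
drive_tool(grip=[-1,-1,-1,-1], slide=[[-0.0013,0.0019,0],[-0.0013,0.0019,0],[-0.0013,0.0019,0],[-0.0013,0.0019,0]], rotation=[[0,0,-0.2],[0,0,-0.2],[0,0,-0.2],[0,0,-0.2]])

```text
t: 7.62
position: [541.8, -111.6, 132.0]
orientation: [0.0, -0.591, 0.806, -0.0]
ft_force: [0.1, -0.3, -6.7]
gripper_width: 24.9
gripper_force: 61.5
```

Run:
```python
from h import *
s,p,T=tool();y=np.degrees(np.arctan2(T[1,0],T[0,0]));print(p.round(1),y.round(2),s["ft_force"].round(1))
print("hub est",(p+T@[-42.9,-.4,7.8]).round(1))
c=snap("side");cv2.imwrite("pics/s5.png",cv2.cvtColor(cv2.resize(c["frame"][160:260,200:333],(798,600),interpolation=cv2.INTER_CUBIC),cv2.COLOR_RGB2BGR))
```

```text
[ 541.8 -111.6  132. ] -107.5 [ 0.1 -0.3 -6.7]
hub est [555.1 -70.8 124.2]
```

View pics/s5.png

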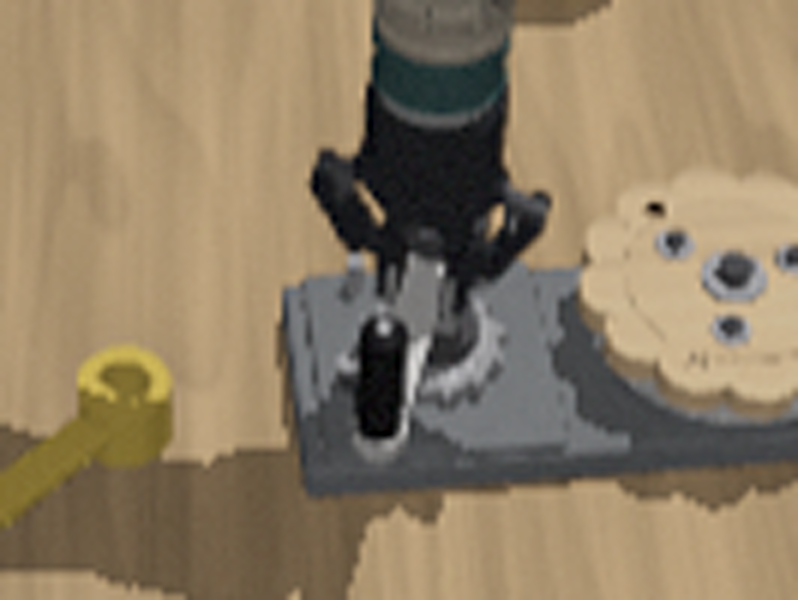

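The side view shows the lever over the shaft with its arm out over the front edge, clear of the rosette. I lower it slowly.

Emit:
drive_tool(grip=[-1,-1,-1,-1,-1,-1,-1,-1], slide=[[0,0,0.004],[0,0,0.008],[0,0,0.011],[0,0,0.014],[0,0,0.017],[0,0,0.02],[0,0,0.02],[0,0,0.02]], rotation=[[0,0,0],[0,0,0],[0,0,0],[0,0,0],[0,0,0],[0,0,0],[0,0,0],[0,0,0]])

```text
t: 8.33
position: [542.0, -111.2, 111.2]
orientation: [0.001, -0.591, 0.806, 0.0]
ft_force: [3.0, 1.6, -8.0]
gripper_width: 24.2
gripper_force: 61.3
```

It has entered: the underside is at about 103 mm with little force. I go on down.

Emit:
drive_tool(grip=[-1,-1,-1,-1,-1,-1,-1,-1,-1], slide=[[0,0,0.004],[0,0,0.008],[0,0,0.012],[0,0,0.016],[0,0,0.02],[0,0,0.024],[0,0,0.028],[0,0,0.03],[0,0,0.03]], rotation=[[0,0,0],[0,0,0],[0,0,0],[0,0,0],[0,0,0],[0,0,0],[0,0,0],[0,0,0],[0,0,0]])

```text
t: 9.08
position: [542.0, -111.3, 81.1]
orientation: [0.0, -0.591, 0.806, 0.0]
ft_force: [4.1, 3.7, -6.0]
gripper_width: 24.4
gripper_force: 61.5
```

Emit:
drive_tool(grip=[-1,-1,-1,-1], slide=[[0,0,0.002],[0,0,0.004],[0,0,0.004],[0,0,0.004]], rotation=[[0,0,0],[0,0,0],[0,0,0],[0,0,0]])

```text
t: 9.42
position: [542.3, -111.5, 80.2]
orientation: [0.001, -0.592, 0.806, -0.001]
ft_force: [-1.0, 3.8, 10.8]
gripper_width: 24.7
gripper_force: 63.6
```

Seated: the tool stopped at z = 80.2 with the vertical force up by 17 N. I release and rise.

Emit:
drive_tool(grip=[0.2,0.2,0.2,0.2,0.2,0.2,0.2,0.2,0.2,0.2,0.2,0.2], slide=[[0,0,0],[0,0,0],[0,0,0],[0,0,0],[0,0,0],[0,0,-0.01],[0,0,-0.04],[0,0,-0.07],[0,0,-0.1],[0,0,-0.13],[0,0,-0.13],[0,0,-0.13]], rotation=[[0,0,0],[0,0,0],[0,0,0],[0,0,0],[0,0,0],[0,0,0],[0,0,0],[0,0,0],[0,0,0],[0,0,0],[0,0,0],[0,0,0]])

```text
t: 10.42
position: [543.4, -112.2, 210.7]
orientation: [0.002, -0.591, 0.806, -0.002]
ft_force: [-0.5, 0.5, -0.5]
gripper_width: 51.4
gripper_force: 0.0
```

Run:
```python
from h import *
s,p,T=tool();y=np.degrees(np.arctan2(T[1,0],T[0,0]));print(p.round(1),y.round(2),s["ft_force"].round(1),s["gripper_width"])
c=snap("wrist");W=pts(c).reshape(-1,3);S=np.array([555.5,-70.5]);d=np.hypot(W[:,0]-S[0],W[:,1]-S[1])
h=W[(abs(d-150)<25)&(W[:,2]>172)&(W[:,2]<186)];print("handle",len(h),h[:,2].mean(),cv2.minEnclosingCircle(h[:,:2].astype(np.float32)))
a=W[(abs(d-75)<25)&(abs(W[:,2]-101)<5)];print("arm z",len(a),np.median(a[:,2]));L=cv2.fitLine(a[:,:2].astype(np.float32),cv2.DIST_HUBER,0,.01,.01).ravel();print("arm dir",np.degrees(np.arctan2(L[1],L[0])))
u=W[(d<32)&(abs(W[:,2]-118)<5)];print("hub",len(u),np.median(u[:,2]),cv2.minEnclosingCircle(u[:,:2].astype(np.float32)))
save(c,"w6.png")
```

```text
[ 543.4 -112.2  210.7] -107.5 [-0.5  0.5 -0.5] 51.350494638293924
handle 2264 178.65138545443583 ((510.7832336425781, -214.35610961914062), 12.603719711303711)
arm z 2140 101.32604677407484
arm dir 72.92993
hub 3466 118.39011859355915 ((555.7738037109375, -71.31747436523438), 28.184396743774414)
```

The lever is home: hub top 118.4 mm, arm 101.3 mm, handle top 178.7 mm at (510.8,-214.4), 150 mm from the axis. Next I take the handle, with the tool turned to suit the middle of the stroke.

Emit:
drive_tool(grip=[0.2,0.2,0.2,0.2,0.2,0.2,0.2,0.2,0.2,0.2,0.2,0.2], slide=[[0.035,0,0],[0.07,0,0],[0.1,0,0],[0.107,0,0],[0.107,0,0],[0.107,0,0.02],[0.107,0,0.045],[0.107,0,0.07],[0.107,0,0.085],[0.107,0,0.085],[0.107,0,0.085],[0.107,0,0.085]], rotation=[[0,0,-6],[0,0,-12],[0,0,-18],[0,0,-20.5],[0,0,-20.5],[0,0,-20.5],[0,0,-20.5],[0,0,-20.5],[0,0,-20.5],[0,0,-20.5],[0,0,-20.5],[0,0,-20.5]])

```text
t: 11.47
position: [509.8, -213.1, 122.9]
orientation: [-0.0, 0.725, -0.688, 0.0]
ft_force: [0.2, 0.0, 1.3]
gripper_width: 51.1
gripper_force: 0.0
```

Emit:
drive_tool(grip=[-1,-1,-1,-1,-1], slide=[[0,0,0],[0,0,0],[0,0,0],[0,0,0],[0,0,0]], rotation=[[0,0,0],[0,0,0],[0,0,0],[0,0,0],[0,0,0]])

```text
t: 11.88
position: [510.5, -214.1, 123.7]
orientation: [-0.0, 0.725, -0.688, 0.001]
ft_force: [0.5, -0.5, 3.6]
gripper_width: 24.7
gripper_force: 58.7
```

Run:
```python
from h import *
s,p,T=tool();y=np.degrees(np.arctan2(T[1,0],T[0,0]));print(p.round(1),y.round(2),s["ft_force"].round(1),s["gripper_width"],s["qpos"].round(2))
C=np.array([555.6,-71.0]);d=p[:2]-C;a0=np.degrees(np.arctan2(d[1],d[0]));print("r",np.hypot(*d),"ang",a0)
for a1,n in((-56.5,10),(-108,10)):
  pass
def arc(a0,a1,n):
    A=np.radians(np.linspace(a0,a1,n+1));Q=C+150*np.c_[np.cos(A),np.sin(A)];D=np.c_[Q-Q[0],np.zeros(n+1)];return (D@T)[1:,:2]/1000
for a,b in((a0,-56.5),(-56.5,-117)):print(arc(a,b,10).round(3).tolist())
```

```text
[ 510.5 -214.1  123.7] -87.0 [ 0.5 -0.5  3.6] 24.66678817848195 [-0.51  0.23 -0.33  1.01  0.   -2.14]
r 150.0090960861989 ang -107.50679755035614
[[0.004, -0.013], [0.007, -0.026], [0.009, -0.039], [0.01, -0.052], [0.009, -0.066], [0.007, -0.079], [0.004, -0.092], [0.0, -0.105], [-0.005, -0.117], [-0.011, -0.129]]
[[0.007, 0.014], [0.013, 0.029], [0.017, 0.044], [0.02, 0.06], [0.021, 0.075], [0.02, 0.091], [0.018, 0.107], [0.013, 0.122], [0.008, 0.137], [0.001, 0.151]]
```

Handle gripped, at radius 150.0 mm. First stroke.

Emit:
drive_tool(grip=[-1,-1,-1,-1,-1,-1,-1,-1,-1,-1,-1,-1], slide=[[0.004,-0.013,0],[0.007,-0.026,0],[0.009,-0.039,0],[0.01,-0.052,0],[0.009,-0.066,0],[0.007,-0.079,0],[0.004,-0.092,0],[0,-0.105,0],[-0.005,-0.117,0],[-0.011,-0.129,0],[-0.011,-0.129,0],[-0.011,-0.129,0]], rotation=[[0,0,0],[0,0,0],[0,0,0],[0,0,0],[0,0,0],[0,0,0],[0,0,0],[0,0,0],[0,0,0],[0,0,0],[0,0,0],[0,0,0]])

```text
t: 12.88
position: [639.3, -196.1, 123.1]
orientation: [-0.0, 0.726, -0.688, 0.002]
ft_force: [1.1, -3.9, 4.0]
gripper_width: 24.5
gripper_force: 59.0
```

```bash
cat > chk.py <<'E'
from h import *
s,p,T=tool();C=np.array([555.6,-71.0]);d=p[:2]-C;t=np.array([-d[1],d[0]])/np.hypot(*d)
print(s["t"],p.round(1),"r",np.hypot(*d).round(1),"ang",np.degrees(np.arctan2(d[1],d[0])).round(2),"F",s["ft_force"].round(1),"Ftan",(s["ft_force"][:2]@t).round(1),"w",s["gripper_width"].round(1))
c=snap("top");np.save("k.npy",c,allow_pickle=True)
f=c["frame"][65:145,235:330]
# rotation of the rosette against the first picture, about the nut
g=np.load("top.npy",allow_pickle=True).item();K=lambda c:cv2.warpPolar(cv2.cvtColor(c["frame"],cv2.COLOR_RGB2GRAY),(40,720),tuple(CN),40,cv2.WARP_POLAR_LINEAR).astype(float)
n=np.array([555.6,-71])+180*np.array([np.cos(np.radians(3.24)),np.sin(np.radians(3.24))]);X=g["R"]@np.r_[n,95]+g["t"];CN=(g["intrinsics"]@(X/X[2]))[:2]
A,B=K(g)[:,8:26],K(c)[:,8:26];A=A-A.mean(0);B=B-B.mean(0)
sc=np.array([(np.roll(A,-k,0)*B).sum() for k in range(720)])/np.sqrt((A**2).sum()*(B**2).sum())
k=np.argsort(sc)[::-1][:60];pk=[i for i in range(720) if sc[i]==sc[np.arange(i-10,i+11)%720].max()]
print("table turn deg, score:",sorted([(i/2,round(sc[i],2)) for i in pk],key=lambda v:-v[1])[:4],CN)
E
python3 chk.py
```

```text
Traceback (most recent call last):
  File "chk.py", line 3, in <module>
    print(s["t"],p.round(1),"r",np.hypot(*d).round(1),"ang",np.degrees(np.arctan2(d[1],d[0])).round(2),"F",s["ft_force"].round(1),"Ftan",(s["ft_force"][:2]@t).round(1),"w",s["gripper_width"].round(1))
                                                                                                                                                                            ^^^^^^^^^^^^^^^^^^^^^^^^
AttributeError: 'float' object has no attribute 'round'
```

```bash
sed -i 's/s\["gripper_width"\].round(1)/s["gripper_width"]/' chk.py; python3 chk.py
```

```text
12.8833 [ 639.3 -196.1  123.1] r 150.6 ang -56.21 F [ 1.1 -3.9  4. ] Ftan -1.3 w 24.45859870670417
table turn deg, score: [(30.0, np.float64(0.56)), (272.5, np.float64(0.4)), (153.0, np.float64(0.3)), (0.0, np.float64(0.24))] [284.05073889 101.94133578]
```

The table has turned 30.0°, but the tangential force is still low, so I push on a little to be sure of the stop.

Emit:
drive_tool(grip=[-1,-1,-1,-1], slide=[[-0.001,-0.002,0],[-0.002,-0.0035,0],[-0.003,-0.005,0],[-0.003,-0.005,0]], rotation=[[0,0,0],[0,0,0],[0,0,0],[0,0,0]])

```text
t: 13.27
position: [641.9, -194.4, 123.4]
orientation: [0.002, 0.725, -0.689, 0.001]
ft_force: [-1.2, -7.5, 6.8]
gripper_width: 24.3
gripper_force: 59.0
```

```bash
python3 chk.py
```

```text
13.2667 [ 641.9 -194.4  123.4] r 150.6 ang -55.02 F [-1.2 -7.5  6.8] Ftan -5.3 w 24.29090427620096
table turn deg, score: [(30.0, np.float64(0.56)), (272.5, np.float64(0.4)), (153.0, np.float64(0.3)), (0.0, np.float64(0.24))] [284.05073889 101.94133578]
```

```bash
cat > arc.py <<'E'
from h import *
import sys
s,p,T=tool();C=np.array([555.6,-71.0]);d=p[:2]-C;a0=np.degrees(np.arctan2(d[1],d[0]));a1=float(sys.argv[1])
A=np.radians(np.linspace(a0,a1,11));Q=C+150*np.c_[np.cos(A),np.sin(A)];D=np.c_[Q-p[:2],np.zeros(11)]
print([[float(x),float(y),0] for x,y in ((D@T)[1:,:2]/1000).round(3)])
E
python3 arc.py -116
```

```text
[[0.007, 0.014, 0], [0.013, 0.029, 0], [0.018, 0.044, 0], [0.021, 0.06, 0], [0.022, 0.076, 0], [0.022, 0.092, 0], [0.02, 0.108, 0], [0.016, 0.123, 0], [0.011, 0.138, 0], [0.004, 0.152, 0]]
```

Emit:
drive_tool(grip=[-1,-1,-1,-1,-1,-1,-1,-1,-1,-1,-1,-1], slide=[[0.007,0.014,0],[0.013,0.029,0],[0.018,0.044,0],[0.021,0.06,0],[0.022,0.076,0],[0.022,0.092,0],[0.02,0.108,0],[0.016,0.123,0],[0.011,0.138,0],[0.004,0.152,0],[0.003,0.155,0],[0.003,0.155,0]], rotation=[[0,0,0],[0,0,0],[0,0,0],[0,0,0],[0,0,0],[0,0,0],[0,0,0],[0,0,0],[0,0,0],[0,0,0],[0,0,0],[0,0,0]])

```text
t: 14.32
position: [487.3, -204.7, 123.4]
orientation: [0.0, 0.725, -0.689, 0.002]
ft_force: [-0.9, -7.0, 3.4]
gripper_width: 24.7
gripper_force: 58.9
```

```bash
python3 chk.py; python3 arc.py -55.5
```

```text
14.3167 [ 487.3 -204.7  123.4] r 150.1 ang -117.06 F [-0.9 -7.   3.4] Ftan 2.4 w 24.743344527086197
table turn deg, score: [(30.0, np.float64(0.57)), (272.5, np.float64(0.4)), (153.0, np.float64(0.3)), (0.0, np.float64(0.24))] [284.05073889 101.94133578]
[[0.007, -0.014, 0], [0.013, -0.029, 0], [0.017, -0.045, 0], [0.019, -0.061, 0], [0.02, -0.077, 0], [0.019, -0.093, 0], [0.016, -0.109, 0], [0.011, -0.124, 0], [0.005, -0.139, 0], [-0.002, -0.153, 0]]
```

Emit:
drive_tool(grip=[-1,-1,-1,-1,-1,-1,-1,-1,-1,-1,-1,-1], slide=[[0.007,-0.014,0],[0.013,-0.029,0],[0.017,-0.045,0],[0.019,-0.061,0],[0.02,-0.077,0],[0.019,-0.093,0],[0.016,-0.109,0],[0.011,-0.124,0],[0.005,-0.139,0],[-0.002,-0.153,0],[-0.004,-0.157,0],[-0.004,-0.157,0]], rotation=[[0,0,0],[0,0,0],[0,0,0],[0,0,0],[0,0,0],[0,0,0],[0,0,0],[0,0,0],[0,0,0],[0,0,0],[0,0,0],[0,0,0]])

```text
t: 15.37
position: [643.9, -193.1, 123.3]
orientation: [0.002, 0.725, -0.689, 0.001]
ft_force: [-2.6, -5.8, 6.7]
gripper_width: 24.9
gripper_force: 59.7
```

```bash
python3 chk.py; python3 arc.py -117
```

```text
15.3667 [ 643.9 -193.1  123.3] r 150.7 ang -54.13 F [-2.6 -5.8  6.7] Ftan -5.5 w 24.8612783451025
table turn deg, score: [(60.5, np.float64(0.51)), (302.0, np.float64(0.46)), (182.5, np.float64(0.32)), (0.0, np.float64(0.21))] [284.05073889 101.94133578]
[[0.008, 0.015, 0], [0.014, 0.03, 0], [0.019, 0.045, 0], [0.022, 0.062, 0], [0.023, 0.078, 0], [0.023, 0.094, 0], [0.021, 0.111, 0], [0.017, 0.127, 0], [0.011, 0.142, 0], [0.003, 0.157, 0]]
```

Two stops (60°). Back, then the third stroke with the same arcs.

Emit:
drive_tool(grip=[-1,-1,-1,-1,-1,-1,-1,-1,-1,-1,-1,-1], slide=[[0.008,0.015,0],[0.014,0.03,0],[0.019,0.045,0],[0.022,0.062,0],[0.023,0.078,0],[0.023,0.094,0],[0.021,0.111,0],[0.017,0.127,0],[0.011,0.142,0],[0.004,0.155,0],[0.004,0.156,0],[0.004,0.156,0]], rotation=[[0,0,0],[0,0,0],[0,0,0],[0,0,0],[0,0,0],[0,0,0],[0,0,0],[0,0,0],[0,0,0],[0,0,0],[0,0,0],[0,0,0]])

```text
t: 16.42
position: [487.7, -204.9, 123.4]
orientation: [0.001, 0.725, -0.689, 0.001]
ft_force: [-2.5, -6.8, 4.9]
gripper_width: 24.6
gripper_force: 59.2
```

```bash
python3 chk.py; python3 arc.py -55.5
```

```text
16.4167 [ 487.7 -204.9  123.4] r 150.1 ang -116.9 F [-2.5 -6.8  4.9] Ftan 0.8 w 24.635825856532737
table turn deg, score: [(60.5, np.float64(0.51)), (302.0, np.float64(0.46)), (182.5, np.float64(0.32)), (0.0, np.float64(0.21))] [284.05073889 101.94133578]
[[0.007, -0.014, 0], [0.013, -0.029, 0], [0.017, -0.045, 0], [0.019, -0.061, 0], [0.02, -0.077, 0], [0.019, -0.093, 0], [0.016, -0.109, 0], [0.011, -0.124, 0], [0.005, -0.139, 0], [-0.003, -0.153, 0]]
```

Emit:
drive_tool(grip=[-1,-1,-1,-1,-1,-1,-1,-1,-1,-1,-1,-1], slide=[[0.007,-0.014,0],[0.013,-0.029,0],[0.017,-0.045,0],[0.019,-0.061,0],[0.02,-0.077,0],[0.019,-0.093,0],[0.016,-0.109,0],[0.011,-0.124,0],[0.005,-0.139,0],[-0.002,-0.153,0],[-0.004,-0.156,0],[-0.004,-0.156,0]], rotation=[[0,0,0],[0,0,0],[0,0,0],[0,0,0],[0,0,0],[0,0,0],[0,0,0],[0,0,0],[0,0,0],[0,0,0],[0,0,0],[0,0,0]])

```text
t: 17.47
position: [643.8, -193.1, 123.3]
orientation: [0.002, 0.725, -0.688, 0.001]
ft_force: [-2.4, -7.6, 7.5]
gripper_width: 24.5
gripper_force: 59.9
```

```bash
python3 chk.py
```

```text
17.4667 [ 643.8 -193.1  123.3] r 150.6 ang -54.14 F [-2.4 -7.6  7.5] Ftan -6.4 w 24.542798987357514
table turn deg, score: [(331.5, np.float64(0.53)), (90.5, np.float64(0.45)), (212.0, np.float64(0.38)), (358.0, np.float64(0.25))] [284.05073889 101.94133578]
```

Emit:
drive_tool(grip=[-1,-1,-1,-1,-1,-1,-1,-1,-1,-1,-1,-1], slide=[[0.008,0.015,0],[0.014,0.03,0],[0.019,0.045,0],[0.022,0.062,0],[0.023,0.078,0],[0.023,0.094,0],[0.021,0.111,0],[0.017,0.127,0],[0.011,0.142,0],[0.004,0.155,0],[0.004,0.156,0],[0.004,0.156,0]], rotation=[[0,0,0],[0,0,0],[0,0,0],[0,0,0],[0,0,0],[0,0,0],[0,0,0],[0,0,0],[0,0,0],[0,0,0],[0,0,0],[0,0,0]])

```text
t: 18.52
position: [487.7, -204.9, 123.4]
orientation: [0.001, 0.725, -0.689, 0.001]
ft_force: [-2.4, -6.6, 5.1]
gripper_width: 24.8
gripper_force: 59.3
```

```bash
python3 chk.py; python3 arc.py -55.5
```

```text
18.5167 [ 487.7 -204.9  123.4] r 150.1 ang -116.89 F [-2.4 -6.6  5.1] Ftan 0.9 w 24.82939707671727
table turn deg, score: [(331.5, np.float64(0.53)), (90.5, np.float64(0.45)), (212.0, np.float64(0.37)), (358.0, np.float64(0.25))] [284.05073889 101.94133578]
[[0.007, -0.014, 0], [0.013, -0.029, 0], [0.017, -0.045, 0], [0.019, -0.061, 0], [0.02, -0.077, 0], [0.019, -0.093, 0], [0.016, -0.109, 0], [0.011, -0.124, 0], [0.005, -0.139, 0], [-0.003, -0.153, 0]]
```

Three stops: 90.5°. The 331.5 alias is the 120° symmetry of the bolts. Fourth stroke and back.

Emit:
drive_tool(grip=[-1,-1,-1,-1,-1,-1,-1,-1,-1,-1,-1,-1], slide=[[0.007,-0.014,0],[0.013,-0.029,0],[0.017,-0.045,0],[0.019,-0.061,0],[0.02,-0.077,0],[0.019,-0.093,0],[0.016,-0.109,0],[0.011,-0.124,0],[0.005,-0.139,0],[-0.002,-0.153,0],[-0.004,-0.156,0],[-0.004,-0.156,0]], rotation=[[0,0,0],[0,0,0],[0,0,0],[0,0,0],[0,0,0],[0,0,0],[0,0,0],[0,0,0],[0,0,0],[0,0,0],[0,0,0],[0,0,0]])

```text
t: 19.57
position: [643.9, -193.1, 123.3]
orientation: [0.002, 0.725, -0.689, 0.001]
ft_force: [-2.2, -7.4, 6.4]
gripper_width: 24.9
gripper_force: 59.9
```

```bash
python3 chk.py
```

```text
19.5667 [ 643.9 -193.1  123.3] r 150.7 ang -54.13 F [-2.2 -7.4  6.4] Ftan -6.1 w 24.854150916488887
table turn deg, score: [(0.0, np.float64(0.93)), (240.5, np.float64(0.44)), (122.5, np.float64(0.42)), (165.0, np.float64(-0.17))] [284.05073889 101.94133578]
```

Emit:
drive_tool(grip=[-1,-1,-1,-1,-1,-1,-1,-1,-1,-1,-1,-1], slide=[[0.008,0.015,0],[0.014,0.03,0],[0.019,0.045,0],[0.022,0.062,0],[0.023,0.078,0],[0.023,0.094,0],[0.021,0.111,0],[0.017,0.127,0],[0.011,0.142,0],[0.004,0.155,0],[0.004,0.156,0],[0.004,0.156,0]], rotation=[[0,0,0],[0,0,0],[0,0,0],[0,0,0],[0,0,0],[0,0,0],[0,0,0],[0,0,0],[0,0,0],[0,0,0],[0,0,0],[0,0,0]])

```text
t: 20.62
position: [487.7, -204.9, 123.4]
orientation: [0.001, 0.725, -0.689, 0.001]
ft_force: [-2.6, -6.6, 5.3]
gripper_width: 24.7
gripper_force: 59.4
```

```bash
python3 chk.py
```

```text
20.6167 [ 487.7 -204.9  123.4] r 150.1 ang -116.89 F [-2.6 -6.6  5.3] Ftan 0.7 w 24.664007169914985
table turn deg, score: [(0.0, np.float64(0.93)), (240.5, np.float64(0.44)), (122.0, np.float64(0.42)), (165.0, np.float64(-0.17))] [284.05073889 101.94133578]
```

Four stops: the pattern coincides again after 120°. I let go and rise.

Emit:
drive_tool(grip=[0.2,0.2,0.2,0.2,0.2,0.2,0.2,0.2,0.2,0.2,0.2,0.2], slide=[[0,0,0],[0,0,0],[0,0,0],[0,0,0],[0,0,-0.01],[0,0,-0.035],[0,0,-0.065],[0,0,-0.095],[0,0,-0.12],[0,0,-0.12],[0,0,-0.12],[0,0,-0.12]], rotation=[[0,0,0],[0,0,0],[0,0,0],[0,0,0],[0,0,0],[0,0,0],[0,0,0],[0,0,0],[0,0,0],[0,0,0],[0,0,0],[0,0,0]])

```text
t: 21.67
position: [488.6, -203.2, 242.2]
orientation: [-0.0, 0.725, -0.688, -0.0]
ft_force: [-0.1, 0.5, 0.4]
gripper_width: 51.3
gripper_force: 0.0
```

```bash
python3 chk.py
python3 - <<'E'
from h import *
c=snap("wrist");W=pts(c).reshape(-1,3);S=np.array([555.6,-71]);d=np.hypot(W[:,0]-S[0],W[:,1]-S[1])
h=W[(abs(d-150)<25)&(W[:,2]>172)&(W[:,2]<186)];k=cv2.minEnclosingCircle(h[:,:2].astype(np.float32));v=np.array(k[0])-S;print("handle",len(h),h[:,2].mean(),k,np.degrees(np.arctan2(v[1],v[0])))
a=W[(abs(d-75)<25)&(abs(W[:,2]-101)<5)];print("arm z",len(a),np.median(a[:,2]))
u=W[(d<32)&(abs(W[:,2]-118)<5)];print("hub",len(u),np.median(u[:,2]),cv2.minEnclosingCircle(u[:,:2].astype(np.float32)))
t=W[(np.hypot(W[:,0]-735.3,W[:,1]+60.8)<90)&(W[:,2]>80)&(W[:,2]<110)];print(len(t))
g0=np.load("top.npy",allow_pickle=True).item();c=snap("top");print("diff at bystanders",[np.abs(c["frame"][v0:v1,u0:u1].astype(int)-g0["frame"][v0:v1,u0:u1]).mean().round(1) for u0,v0,u1,v1 in((100,80,170,150),(362,95,428,168),(362,195,402,258))])
E
```

```text
21.6667 [ 488.6 -203.2  242.2] r 148.2 ang -116.88 F [-0.1  0.5  0.4] Ftan -0.3 w 51.29699982918002
table turn deg, score: [(0.0, np.float64(0.93)), (240.5, np.float64(0.44)), (122.0, np.float64(0.42)), (165.0, np.float64(-0.17))] [284.05073889 101.94133578]
handle 1035 177.9909424949283 ((488.7767639160156, -206.1739959716797), 12.688716888427734) -116.30547959737379
arm z 1202 101.15721439464996
hub 336 118.53897162240459 ((539.5323486328125, -67.36869049072266), 22.29275131225586)
9586
diff at bystanders [np.float64(1.0), np.float64(21.4), np.float64(19.6)]
```

Run:
```python
from h import *
g=np.load("top.npy",allow_pickle=True).item();c=snap("top")
for k in(g,c):
    f=k["frame"][80:180,340:440].astype(int);m=(f[...,1]>1.5*f[...,0])&(f[...,1]>1.5*f[...,2]);print(np.argwhere(m).mean(0).round(1),m.sum())
print(r.close_job())
```

```text
[53.3 55.1] 831
[35.2 46.5] 359
the job is handed in; nothing more can be done
None
```

The job is handed in: the lever is home on the shaft, four strokes turned the table four stops (about 120°), and the lever is back at its rest stop and let go. At the end the tub looked unmoved, but the arm hid part of the bin and probably the brush, so those two are unconfirmed, though no move went near them.

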